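# Feed a shelf cleat under the trimmer guard with the push stick

### The job

Take the orange push stick from its blue tray and use it, not the fingers, to push the wooden cleat along the trimmer's bed and in under the guard until the cleat is fully home, pressing lightly but surely on the sprung stop hidden inside; feel for the stop and do not overload it (12 N at most on it). Then draw the stick out and lay it flat back in its tray, leaving the cleat bearing on the stop and everything else on the bench undisturbed.

Things in the scene. Friction and masses are not known exactly. Their poses are not given: they have to be found in the camera images.
- trimmer: Bench trimmer, fixed. Origin on the bench under the middle of the guard mouth; x axis = feed direction, z up. Grey bed, top 30 mm over the bench, from x = -200 mm on. Two fences, 10 mm higher than the bed, leave a channel 56 mm wide centred on y = 0. Yellow hood 100 mm high over the bench from x = 90 mm, green drive housing 190 mm high from x = 260 mm.
- mouth (a point): Guard mouth: centre of the opening, which is 56 mm wide and 26 mm high above the bed, 43 mm over the bench. The first 90 mm of the guard have a clear roof plate, its top 31 mm above the bed.
- shoe_foot (a point): Round sprung hold-down shoe inside the guard, 110 mm beyond the mouth; this point lies on the cleat's top, 18 mm over the bed. The cleat's front must lift the shoe about 1.5 mm (a bump of up to about 10 N); after that the cleat drags steadily with about 3 to 9 N (differs each time) and stays where it is left.
- stop_box: Black housing of the sprung stop, fixed in the hood; origin on the bed, 245 mm beyond the mouth. Its red nose faces the mouth, set anew each time: nose face 150 to 190 mm beyond the mouth, not given. It yields 1.5 N per mm, on top of the drag, for 12 mm, then is solid. Never over 12 N; the cleat must stay on it with 1 N or more: press 5 to 8 N over the drag; it springs back a little on release.
- cleat_center (a point): Centre of the loose wooden cleat, 120 x 50 x 18 mm, about 0.09 kg, lying flat in the infeed channel before the guard. x axis along its length, in the feed direction.
- cleat_tail (a point): Middle of the cleat's rear end face (60 mm behind its centre), where the stick pushes.
- stick_grip (a point): Grip point of the orange push stick (0.14 kg): middle of its handle, 42 mm above its underside. Bar 24 mm wide, 16 mm high, from 90 mm behind to 130 mm ahead of this point; handle block 50 mm long, 24 mm wide, top 60 mm above the underside. x axis along the bar to its black nose, z up. Grasp across the 24 mm from above.
- stick_nose (a point): Middle of the stick's front end face: 130 mm ahead of the grip point and 34 mm below it (8 mm above the underside).
- tray: Blue tray of the push stick, fixed on the bench. Origin: centre of its underside; x axis along its length. Inside 280 x 64 mm, floor 4 mm thick, walls up to 14 mm above the bench. The stick lies in it lengthwise.
- spares_c (a point): Two spare cleats glued in a stack, 36 mm high (bystander), centre.
- glue_c (a point): White bottle, 56 mm wide, 150 mm high (bystander), centre.
- screws_c (a point): Jar, 64 mm wide, 80 mm high (bystander), centre.
- driver_grip (a point): Red screwdriver lying on the bench (bystander), middle of its handle.
Things that resemble listed ones, but are neither listed nor needed, are in the scene too. Leave any turquoise look-alike of the part that bears cleat_center alone. There is more than one size of the part that bears stick_grip; the job needs the smaller.

How it is judged:
By the outcome, as a careful person would: the job done as asked, in the order asked, and still so for the second after the job is handed in, with the robot touching nothing.
It also fails if it takes over 72 s, if anything falls off the work surface, if the arm or the gripper's body presses on something with over 40 N, if the wrist force passes 120 N, or if a joint passes its speed limit or range.

### The arm

A 6-joint arm with a two-finger parallel gripper is mounted at the origin on the work surface. World frame = base frame: x ahead of the robot, y to its left, z up, the work surface at z = 0. Lengths are in m, angles in rad, forces in N, time in s.
With the tool pointing down it reaches from about 0.35 to 0.85 m from the base axis. Payload 8.1 kg.
Tool frame: the origin (TCP) lies at the very end of the fingers, on their centre line; the grasp point (between the pads) lies 19 mm behind it (manip.tcp_to_grasp is the distance from the TCP to the grasp point, in m); z points along the fingers, y is the direction in which the jaws open and shut (so a half turn about z gives the same grasp; the last joint's range is limited). The gripper opens to 85 mm and grips with 20 to 120 N. Pads are 22 mm wide; open, the fingers measure 114 mm over their backs; the gripper's body (76 mm by 85 mm) begins 54 mm behind the grasp point. The pads swing forward as they close: fully open they stand 13 mm farther back than shut.
Start: joints at [-1.249, 0.13, 1.488, -0, 1.523, -0.085], TCP at [0.237, -0.551, 0.231] pointing down, gripper open.
Joint ranges: [-2.96, 2.96], [-0.89, 2.26], [0.02, 2.5], [-1.34, 4.48], [0, 2.73], [-2.66, 2.66]. Speed limits (rad/s): [2.39, 2.39, 2.79, 3.14, 3.14, 3.14].

### API

Orientations are given as a unit quaternion [x, y, z, w].
In Python, from rig import manip, vision gives the robot as it stands.
- The arm moves only by the tool move_arm, never from a script. Its argument "commands" is a list of rows, each an object of numbers: "tx", "ty", "tz": the shift along the world's x, y, z as a fraction of full scale; "ax", "ay", "az": the turn, a rotation vector about the world's x, y, z as a fraction of full scale. A call has 1 to 20 rows; each row shifts and turns the pose as measured when the row begins; what a row does not reach is not made up. Full scale, the value 1, is 0.2 m for a shift and pi rad for a turn. A row lasts 1/10 s, in which the tool goes at most 50 mm and 8.59 degrees, less where a joint would pass 70% of its speed; a pose out of reach is approached as far as the arm can. A call with a number of a shift or a turn outside -1 to 1 is refused whole. A call with a gripper value outside its range is refused whole. "grip" is the closure, from 0 (fully open) to 1 (shut), set as the call begins (left out, the last holds). The fingers move at their own pace and stop on an object; the grip force is fixed at half the most. Time passes only in rows, so rows that do not move let the fingers close. It gives the time, the measured TCP pose, the force and the opening at its end, in the units of the state.
- manip.state(): the state, without advancing time (a new reading comes with each control period).
- vision.grab_frame(name): name is "scene" or "top"; returns the picture (384x512x3 uint8, red, green, blue); there is no depth.
- vision.camera_info(name): a dict with "intrinsics" (3x3 intrinsics, pixels), "rvec" (rotation vector, rad) and "tvec" (3), from world to camera coordinates, as OpenCV has them. Camera axes: x right, y down, z forward; pixel columns grow to the right and rows downward; lengths in m; the calibration is good to about 2 mm. A picture is of the moment at which its call begins. camera_info takes no time and is no camera call.
- manip.finish_job(): hands the job in, once; it reports no verdict.
The state is a dict: "time_s": time; "joint_pos": joint angles; "qvel": joint speeds; "joint_torque": joint torques, N m; "ee_pos": TCP position; "ee_rot": TCP orientation; "wrist_force": force on the tool from outside, world axes, zero at the start; "moment": the same for the moment, N m; "opening": opening from 0.0 (shut) to 1.0 (fully open).
Only numpy, scipy, OpenCV 4.12 (cv2) and the standard library are available. Lean on these libraries where they do the work, as an engineer would, in place of code of your own. Each camera call takes 0.05 s, during which the arm holds its last target.

## Working session

There is one attempt and no reset: what is moved stays moved. The work goes in short steps, Python scripts to look and compute and a tool call to move; the robot and the scene stay as the last step left them, time stands still between calls to the robot, and variables do not carry over. Pictures are saved under pics/ and viewed, and the job is handed in when it is done.

Besides the shell and the picture viewer there is one more tool, called as name(argument=value, ...) on one line, values as JSON. move_arm: Moves the arm, as the interface text tells. Shift numbers are shares of 0.2 m and turn numbers shares of pi rad, none past 1 either way. Its arguments: {"type":"object","properties":{"commands":{"type":"array"},"grip":{"type":"number"}},"required":["commands"]}

```bash
ls; mkdir -p pics
python3 - <<'E'
from rig import manip, vision
import cv2,numpy as np
for n in("scene","top"):
    im=vision.grab_frame(n); cv2.imwrite(f"pics/{n}0.png",im[:,:,::-1]); 
    i=vision.camera_info(n); print(n,i)
    R=cv2.Rodrigues(np.array(i['rvec'],float))[0]; print(-R.T@np.array(i['tvec']).ravel(), R)
print(manip.state(), manip.tcp_to_grasp)
E
```

```text
pics
scene {'intrinsics': array([[437.99268522,   0.        , 264.26682108],
       [  0.        , 437.99268522, 193.69225687],
       [  0.        ,   0.        ,   1.        ]]), 'rvec': array([ 1.80530051,  1.82938863, -0.64924358]), 'tvec': array([-0.00607256, -0.34752232,  1.70798787])}
[1.35878525 0.00620212 1.09164801] [[-0.00917229  0.9998941   0.01129876]
 [ 0.76907055  0.0142756  -0.63900445]
 [-0.63909808  0.00282841 -0.76912005]]
top {'intrinsics': array([[375.713622  ,   0.        , 259.69905956],
       [  0.        , 375.713622  , 189.44968488],
       [  0.        ,   0.        ,   1.        ]]), 'rvec': array([ 2.11121041, -2.16549192,  0.12822227]), 'tvec': array([0.04461096, 0.5389706 , 1.12396015])}
[0.37642421 0.00847167 1.18911686] [[-0.02376383 -0.99945591 -0.02287295]
 [-0.98977295  0.02674038 -0.14012301]
 [ 0.1406584   0.01930917 -0.98986988]]
{'time_s': 0.1, 'joint_pos': array([-1.24937499e+00,  1.31090335e-01,  1.48918142e+00, -5.15594234e-06,
        1.52302969e+00, -8.53453273e-02]), 'qvel': array([ 0.00176651, -0.0020601 , -0.00186255, -0.00027028, -0.001069  ,
       -0.00070871]), 'joint_torque': array([ 1.50498872e-03, -5.70948851e+01, -5.01944375e+01, -1.13077740e-04,
        8.19192384e-03, -2.55553795e-05]), 'ee_pos': array([ 0.23727241, -0.55053641,  0.23034048]), 'ee_rot': array([ 9.79388423e-01,  2.01984127e-01, -1.03174379e-04, -8.48149240e-04]), 'wrist_force': array([0.3320373 , 0.67341623, 0.28129006]), 'moment': array([ 0.0037217 , -0.04242353,  0.02398297]), 'opening': 1.0047071888329153} 0.0187
```

View pics/scene0.png

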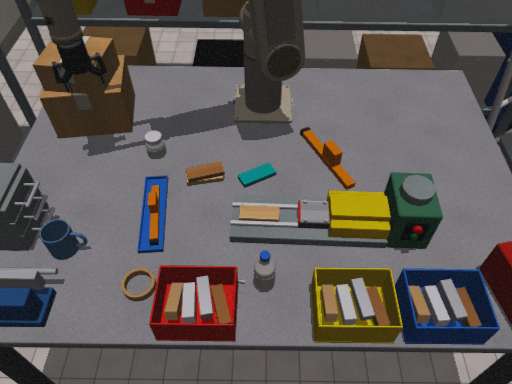

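View pics/top0.png

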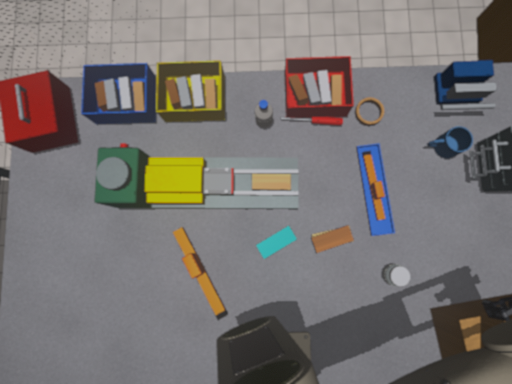

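Run:
```python
import cv2,numpy as np
t=cv2.imread("pics/top0.png"); s=cv2.imread("pics/scene0.png")
a=cv2.resize(t[140:240,340:410],None,fx=5.5,fy=5.5,interpolation=cv2.INTER_CUBIC)
b=cv2.resize(s[170:255,125:185],None,fx=6.5,fy=6.5,interpolation=cv2.INTER_CUBIC)
h=max(a.shape[0],b.shape[0]); 
f=lambda i:cv2.copyMakeBorder(i,0,h-i.shape[0],0,0,cv2.BORDER_CONSTANT)
c=np.hstack([f(a),f(b)]);print(c.shape);cv2.imwrite("pics/crop1.png",c)
c=cv2.resize(t[130:220,90:310],None,fx=3.6,fy=3.6,interpolation=cv2.INTER_CUBIC);cv2.imwrite("pics/crop2.png",c)
c=cv2.resize(s[165:255,220:440],None,fx=3.6,fy=3.6,interpolation=cv2.INTER_CUBIC);cv2.imwrite("pics/crop3.png",c)
```

```text
(552, 775, 3)
```

View pics/crop1.png

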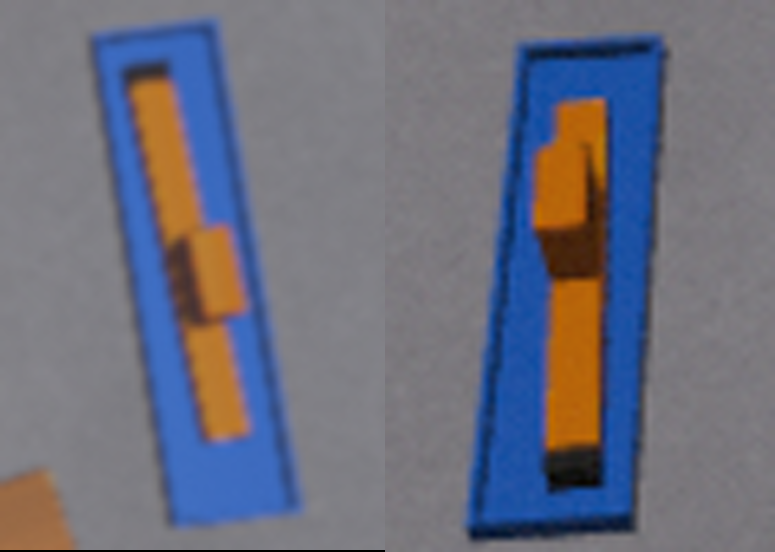

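View pics/crop2.png

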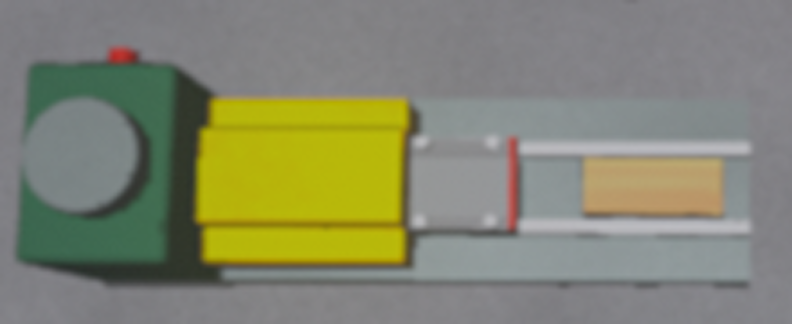

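View pics/crop3.png

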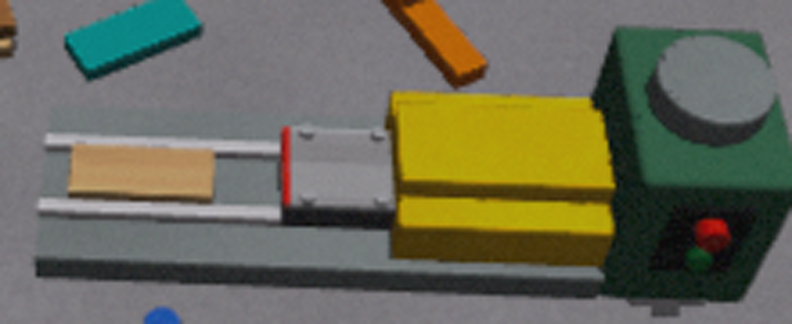

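```bash
cat > h.py <<'E'
import cv2,numpy as np
def cam(n):
    from rig import vision
    i=vision.camera_info(n); R=cv2.Rodrigues(np.array(i['rvec'],float))[0]
    return np.array(i['intrinsics']),R,np.array(i['tvec'],float).ravel()
def ray(n,uv,z):
    K,R,t=cam(n); uv=np.atleast_2d(np.array(uv,float))
    d=np.c_[uv,np.ones(len(uv))]@np.linalg.inv(K).T@R; c=-R.T@t
    return c+d*((z-c[2])/d[:,2])[:,None]
def proj(n,P):
    K,R,t=cam(n); p=(np.atleast_2d(P)@R.T+t)@K.T; return p[:,:2]/p[:,2:]
def hsv(n): return cv2.cvtColor(cv2.imread(n),cv2.COLOR_BGR2HSV)
def mask(h,lo,hi,roi):
    m=cv2.inRange(h,np.array(lo),np.array(hi)); k=np.zeros_like(m); x0,y0,x1,y1=roi; k[y0:y1,x0:x1]=m[y0:y1,x0:x1]; return k
def rect(m,n,z):
    cs=cv2.findContours(m,cv2.RETR_EXTERNAL,cv2.CHAIN_APPROX_NONE)[0]
    c=max(cs,key=cv2.contourArea); P=ray(n,c[:,0,:],z)
    r=cv2.minAreaRect((P[:,:2]*1000).astype(np.float32)); return r,cv2.boxPoints(r).round(1).tolist(),cv2.contourArea(c)
E
python3 - <<'E'
from h import *
for n,rt,rs in(("top",(345,135,405,240),(180,220,230,320)),("scene",(130,170,180,255),(295,120,360,190))):
    h=hsv(f"pics/{n}0.png")
    m=mask(h,(100,120,60),(125,255,255),rt); 
    # fill
    print(n,"tray@14",rect(m,n,.014))
    m=mask(h,(5,150,60),(22,255,255),rt)
    print("stick@20",rect(m,n,.020)); print("@64",rect(m,n,.064)[0])
    # bright top faces only
    m=mask(h,(5,150,60),(22,255,255),rs); print("big@16",rect(m,n,.016))
for n,roi in(("top",(240,165,305,200)),("scene",(230,195,285,230))):
    h=hsv(f"pics/{n}0.png")
    m=mask(h,(5,50,120),(25,190,255),roi); print(n,"cleat@48",rect(m,n,.048))
h=hsv("pics/top0.png"); m=mask(h,(0,130,80),(8,255,255),(225,155,245,205)); print("red",rect(m,"top",.061)); ys,xs=np.nonzero(m); print(xs.min(),xs.max(),ys.min(),ys.max())
h=hsv("pics/scene0.png"); m=mask(h,(0,130,80),(8,255,255),(285,190,310,230)); print("red",rect(m,"scene",.061)); ys,xs=np.nonzero(m); print(xs.min(),xs.max(),ys.min(),ys.max())
m=mask(h,(22,150,80),(35,255,255),(320,180,400,245));print("yellow",rect(m,"scene",.1))
m=mask(hsv("pics/top0.png"),(22,150,80),(35,255,255),(130,150,210,210));print("yellow",rect(m,"top",.1))
E
```

```text
top tray@14 (((536.7020874023438, -330.2317199707031), (284.8125305175781, 71.24319458007812), 5.759448051452637), [[391.3999938964844, -309.1000061035156], [398.6000061035156, -380.0], [682.0, -351.3999938964844], [674.7999877929688, -280.5]], 1951.0)
stick@20 (((545.3239135742188, -331.47235107421875), (205.40904235839844, 33.272647857666016), 8.686493873596191), [[441.29998779296875, -330.5], [446.29998779296875, -363.3999938964844], [649.4000244140625, -332.3999938964844], [644.2999877929688, -299.5]], 342.5)
@64 ((538.9673461914062, -318.6784973144531), (197.6784210205078, 32.020408630371094), 8.686504364013672)
big@16 (((294.3199768066406, 230.7273406982422), (282.9718017578125, 43.08633041381836), 27.578493118286133), [[158.89999389648438, 184.3000030517578], [178.89999389648438, 146.10000610351562], [429.70001220703125, 277.1000061035156], [409.79998779296875, 315.29998779296875]], 810.0)
scene tray@14 (((538.8069458007812, -332.1337890625), (295.7297668457031, 72.76957702636719), 5.787799835205078), [[388.0, -310.79998779296875], [395.3999938964844, -383.20001220703125], [68
[... 1686 characters left out ...]
[[525.0999755859375, 112.30000305175781], [603.7999877929688, 109.19999694824219], [604.0, 115.0999984741211], [525.4000244140625, 118.30000305175781]], 23.0)
298 300 200 221
yellow (((567.1134033203125, 283.27349853515625), (173.77493286132812, 95.16596984863281), 88.38890838623047), [[517.0999755859375, 197.8000030517578], [612.2000122070312, 195.10000610351562], [617.0999755859375, 368.79998779296875], [522.0, 371.5]], 1422.5)
yellow (((566.7233276367188, 284.8794250488281), (175.047607421875, 137.9771728515625), 88.28659057617188), [[495.1000061035156, 199.5], [633.0999755859375, 195.3000030517578], [638.2999877929688, 370.29998779296875], [500.3999938964844, 374.3999938964844]], 2507.5)
```

Run:
```python
from h import *
im=cv2.imread("pics/top0.png").astype(float); 
# orangeness weight: R-B positive
w=np.clip(im[:,:,2]-im[:,:,0],0,None)
def rows(y0,y1,x0,x1):
    out=[]
    for y in range(y0,y1):
        r=w[y,x0:x1]; out.append(((r*np.arange(x0,x1)).sum()/r.sum(),y,r.sum()))
    return np.array(out)
f=rows(155,178,355,385); b=rows(202,218,368,395)
print(f.round(1).tolist()); print(b.round(1).tolist())
P=np.vstack([ray("top",f[2:-1,:2],.020),ray("top",b[1:-1,:2],.020)])*1000
c=np.polyfit(P[:,0],P[:,1],1); print("bar line y=",c,"yaw deg",np.degrees(np.arctan(c[0])), "res",np.abs(np.polyval(c,P[:,0])-P[:,1]).max())
# handle top
hs=hsv("pics/top0.png"); m=mask(hs,(5,150,140),(22,255,255),(370,178,390,202)); print(rect(m,"top",.064))
# bar orange at z 20 ends
for n,roi in (("top",(355,150,395,225)),("scene",(140,180,165,250))):
    m=mask(hsv(f"pics/{n}0.png"),(5,150,140),(22,255,255),roi)
    print(n)
    y0,y1,x0,x1=roi[1],roi[3],roi[0],roi[2]
    print([(y,int((m[y]>0).sum()), round(float(np.nonzero(m[y])[0].mean()),1)) for y in range(y0,y1) if m[y].any()])
g=cv2.imread("pics/top0.png"); print(g[150:160,364:369].tolist())
# fences, bright lines
gray=cv2.cvtColor(g,cv2.COLOR_BGR2GRAY).astype(float)
for r0,r1 in((165,175),(188,198)):
    pts=[]
    for x in range(238,298):
        s=gray[r0:r1,x]; k=s-np.median(gray[r0:r1,x]); k=np.clip(s-170,0,None)
        if k.sum()>0: pts.append((x,(k*np.arange(r0,r1)).sum()/k.sum()))
    P=ray("top",pts,.040)*1000; c=np.polyfit(P[:,1],P[:,0],1); print("fence x=",c,np.abs(np.polyval(c,P[:,1])-P[:,0]).max(), np.degrees(np.arctan(c[0])), np.polyval(c,[-60,0,113]), P[:,1].min(),P[:,1].max())
```

```text
[[367.1, 155.0, 764.0], [367.1, 156.0, 983.0], [367.2, 157.0, 1006.0], [367.5, 158.0, 990.0], [367.7, 159.0, 976.0], [367.9, 160.0, 974.0], [368.1, 161.0, 982.0], [368.4, 162.0, 986.0], [368.6, 163.0, 978.0], [368.8, 164.0, 968.0], [369.0, 165.0, 983.0], [369.2, 166.0, 981.0], [369.5, 167.0, 978.0], [369.7, 168.0, 969.0], [369.9, 169.0, 967.0], [370.1, 170.0, 974.0], [370.4, 171.0, 978.0], [370.6, 172.0, 965.0], [370.8, 173.0, 955.0], [371.0, 174.0, 968.0], [371.3, 175.0, 968.0], [371.5, 176.0, 969.0], [371.7, 177.0, 957.0]]
[[377.2, 202.0, 979.0], [377.4, 203.0, 974.0], [377.6, 204.0, 960.0], [377.9, 205.0, 949.0], [378.1, 206.0, 954.0], [378.3, 207.0, 969.0], [378.5, 208.0, 965.0], [378.7, 209.0, 951.0], [379.0, 210.0, 963.0], [379.2, 211.0, 968.0], [379.4, 212.0, 969.0], [379.6, 213.0, 959.0], [379.8, 214.0, 951.0], [380.1, 215.0, 958.0], [380.3, 216.0, 986.0], [380.5, 217.0, 982.0]]
bar line y= [ 1.50380307e-01 -4.06929582e+02] yaw deg 8.552074939856764 res 0.11832140947296921
(((536.5760498046875, -322.5614929199219), (62.66940689086914, 28.300579071044922), 24.587989807128906),
[... 2383 characters left out ...]
48, 100, 148], [48, 108, 164], [46, 110, 170], [42, 110, 173]], [[50, 104, 153], [43, 118, 178], [44, 121, 186], [43, 120, 186], [39, 120, 188]], [[56, 107, 159], [42, 120, 183], [43, 122, 188], [42, 121, 187], [42, 120, 187]], [[67, 95, 145], [43, 113, 176], [43, 120, 186], [42, 120, 186], [44, 120, 186]], [[75, 83, 126], [46, 108, 168], [42, 118, 184], [44, 121, 187], [43, 120, 186]]]
fence x= [2.84591847e-02 5.98119878e+02] 0.4726405041877797 1.6301511677818357 [596.41232661 598.1198777  601.33576557] -86.310980415854 97.08453418665603
fence x= [3.73956348e-02 5.29721087e+02] 0.6686896685490638 2.141614116309751 [527.47734889 529.72108698 533.94679371] -83.72430845644577 98.13891280028416
```

Run:
```python
from h import *
u=np.array([np.cos(np.radians(8.55)),np.sin(np.radians(8.55))])
r=ray("top",(380.6,218.4),.020)[0]*1000; print("rear",r, "grip from rear",r[:2]+90*u)
n=ray("top",(366.8,154.6),.020)[0]*1000; print("black start",n)
h0=ray("top",[(376.2+1,182.5),(380,196.7)],.064)*1000; print("handle ends top",h0,h0.mean(0))
h=ray("top",[(378.5,189.5)],.064)*1000; print(h)
# scene
r=ray("scene",(155.0,185.6),.020)[0]*1000; print("S rear",r, r[:2]+90*u)
print("S handle", ray("scene",[(154.2,192.8),(150.8,204.4)],.064)*1000)
im=cv2.imread("pics/scene0.png").astype(float); w=np.clip(im[:,:,2]-im[:,:,0],0,None)
pts=[]
for y in list(range(187,190))+list(range(215,236)):
    q=w[y,145:165]; pts.append(((q*np.arange(145,165)).sum()/q.sum(),y))
P=ray("scene",pts,.020)*1000; c=np.polyfit(P[:,0],P[:,1],1); print("S line",c,np.degrees(np.arctan(c[0])))
print("line at 536",np.polyval(c,536),"top",.15038*536-406.93)
gray=cv2.cvtColor(im.astype(np.uint8),cv2.COLOR_BGR2GRAY).astype(float)
for r0,r1 in((200,212),(218,230)):
    pts=[]
    for x in range(236,296):
        s=gray[r0:r1,x]; k=np.clip(s-175,0,None)
        if k.sum()>0: pts.append((x,(k*np.arange(r0,r1)).sum()/k.sum()))
    P=ray("scene",pts,.040)*1000; c=np.polyfit(P[:,1],P[:,0],1); print("fence x=",c,np.abs(np.polyval(c,P[:,1])-P[:,0]).max(), len(pts))
from rig import manip
print(manip.state()['ee_rot'])
```

```text
rear [ 442.23775231 -339.75502649   20.        ] grip from rear [ 531.2375372  -326.37450744]
black start [ 644.7400879  -310.23341899   20.        ]
handle ends top [[ 547.87309545 -323.88897021   64.        ]
 [ 504.6435965  -329.31597762   64.        ]] [ 526.25834597 -326.60247392   64.        ]
[[ 526.51000863 -326.33235868   64.        ]]
S rear [ 440.96750153 -341.85453331   20.        ] [ 529.96728642 -328.47401426]
S handle [[ 507.55230338 -325.12805216   64.        ]
 [ 552.6034533  -327.60566723   64.        ]]
S line [ 1.46269663e-01 -4.06824122e+02] 8.321622659556661
line at 536 -328.423582948386 top -326.32632
fence x= [3.49987733e-02 5.27739085e+02] 2.433155238090535 56
fence x= [2.53520064e-02 5.96805509e+02] 1.8165006266810906 60
[ 9.79388423e-01  2.01984127e-01 -1.03174379e-04 -8.48149240e-04]
```

move_arm(commands=[{"tx":0.183,"ty":0.14,"az":-0.0103},{"tx":0.183,"ty":0.14,"az":-0.0103},{"tx":0.183,"ty":0.14,"az":-0.0103},{"tx":0.183,"ty":0.14,"az":-0.0103},{"tx":0.183,"ty":0.14,"az":-0.0103},{"tx":0.183,"ty":0.14,"az":-0.0103},{"tx":0.183,"ty":0.14,"az":-0.0103},{"tx":0.183,"ty":0.14,"az":-0.0103},{}], grip=0.35)

```text
invalid input at $.commands[0]: expected keys tx, ty, tz, ax, ay, az
```

move_arm(commands=[{"tx":0.183,"ty":0.14,"tz":0,"ax":0,"ay":0,"az":-0.0103},{"tx":0.183,"ty":0.14,"tz":0,"ax":0,"ay":0,"az":-0.0103},{"tx":0.183,"ty":0.14,"tz":0,"ax":0,"ay":0,"az":-0.0103},{"tx":0.183,"ty":0.14,"tz":0,"ax":0,"ay":0,"az":-0.0103},{"tx":0.183,"ty":0.14,"tz":0,"ax":0,"ay":0,"az":-0.0103},{"tx":0.183,"ty":0.14,"tz":0,"ax":0,"ay":0,"az":-0.0103},{"tx":0.183,"ty":0.14,"tz":0,"ax":0,"ay":0,"az":-0.0103},{"tx":0.183,"ty":0.14,"tz":0,"ax":0,"ay":0,"az":-0.0103},{"tx":0,"ty":0,"tz":0,"ax":0,"ay":0,"az":0}], grip=0.35)

```text
time_s: 1.0
ee_pos: [0.5357, -0.315, 0.225]
ee_rot: [0.998, 0.065, -0.002, -0.004]
wrist_force: [-1.0, 0.2, -0.5]
opening: 0.649
```

```bash
cat > e.py <<'E'
import sys,numpy as np
from rig import manip
from scipy.spatial.transform import Rotation as Ro
def err(x,y,z,yaw):
    s=manip.state(); R=Ro.from_quat(s['ee_rot']); T=Ro.from_euler('z',yaw,degrees=True)*Ro.from_quat([1,0,0,0])
    rv=(T*R.inv()).as_rotvec(); d=np.array([x,y,z])/1000-s['ee_pos']
    print('t',round(s['time_s'],2),'pos mm',(s['ee_pos']*1000).round(2),'F',np.round(s['wrist_force'],2),'M',np.round(s['moment'],3),'open',round(s['opening'],3))
    print('dmm',(d*1000).round(2),'drot deg',np.degrees(rv).round(2)); print('shares t',(d/.2).round(4),'a',(rv/np.pi).round(4))
if __name__=='__main__': err(*map(float,sys.argv[1:5]))
E
python3 e.py 530 -327.5 90 8.45
```

```text
t 1.0 pos mm [ 535.73 -315.02  224.97] F [-1.02  0.2  -0.52] M [0.039 0.005 0.007] open 0.649
dmm [  -5.73  -12.48 -134.97] drot deg [-0.48 -0.27  0.97]
shares t [-0.0286 -0.0624 -0.6749] a [-0.0027 -0.0015  0.0054]
```

move_arm(commands=[{"tx":-0.0286,"ty":-0.0624,"tz":-0.15,"ax":-0.0027,"ay":-0.0015,"az":0.0054},{"tx":0,"ty":0,"tz":-0.2,"ax":0,"ay":0,"az":0},{"tx":0,"ty":0,"tz":-0.2,"ax":0,"ay":0,"az":0},{"tx":0,"ty":0,"tz":-0.12,"ax":0,"ay":0,"az":0},{"tx":0,"ty":0,"tz":0,"ax":0,"ay":0,"az":0}])

```text
time_s: 1.5
ee_pos: [0.5299, -0.3258, 0.0864]
ee_rot: [0.997, 0.077, -0.0, 0.001]
wrist_force: [-1.0, 0.2, -1.6]
opening: 0.651
```

```bash
python3 e.py 530 -327.5 27.3 8.45
python3 - <<'E'
from h import *
from rig import vision
a=vision.grab_frame("top")[:,:,::-1]; b=vision.grab_frame("scene")[:,:,::-1]
cv2.imwrite("pics/top1.png",a);cv2.imwrite("pics/scene1.png",b)
a=cv2.resize(a[130:250,330:430],None,fx=4,fy=4,interpolation=cv2.INTER_CUBIC);b=cv2.resize(b[150:270,110:205],None,fx=4,fy=4,interpolation=cv2.INTER_CUBIC)
cv2.imwrite("pics/crop4.png",np.hstack([a,b]))
E
```

```text
t 1.5 pos mm [ 529.94 -325.79   86.38] F [-0.96  0.18 -1.55] M [0.046 0.076 0.016] open 0.651
dmm [  0.06  -1.71 -59.08] drot deg [ 0.07  0.   -0.36]
shares t [ 0.0003 -0.0085 -0.2954] a [ 0.0004  0.     -0.002 ]
```

View pics/crop4.png

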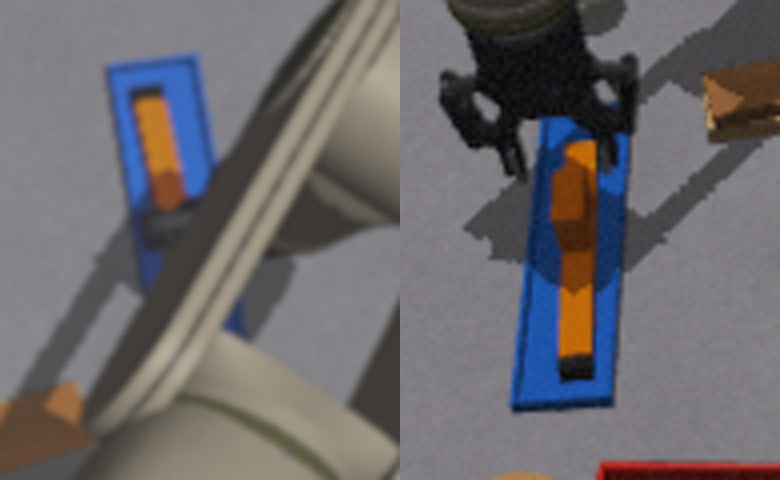

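The jaws straddle the handle of the stick in the tray (handle at top px 378,189). There are two orange sticks: this one is about 220 mm long with a black nose and lies in the tray. The one on the bench at top px (200,270) is about 283 mm. The smaller one in the tray is the one meant. Descending to grip it.

move_arm(commands=[{"tx":0,"ty":-0.0085,"tz":-0.15,"ax":0,"ay":0,"az":-0.002},{"tx":0,"ty":0,"tz":-0.1,"ax":0,"ay":0,"az":0},{"tx":0,"ty":0,"tz":-0.04,"ax":0,"ay":0,"az":0},{"tx":0,"ty":0,"tz":0,"ax":0,"ay":0,"az":0}])

```text
time_s: 2.0
ee_pos: [0.5376, -0.3341, 0.0422]
ee_rot: [0.997, 0.073, 0.008, 0.008]
wrist_force: [-0.1, -0.4, 0.7]
opening: 0.65
```

```bash
python3 e.py 530 -327.5 27.3 8.45
```

```text
t 2.0 pos mm [ 537.62 -334.05   42.22] F [-0.14 -0.36  0.73] M [-0.007  0.018 -0.037] open 0.65
dmm [ -7.62   6.55 -14.92] drot deg [0.8  0.98 0.05]
shares t [-0.0381  0.0328 -0.0746] a [0.0045 0.0054 0.0003]
```

```bash
python3 -c "
from rig import manip
s=manip.state();print(s['joint_pos'].round(3),s['qvel'].round(3),s['joint_torque'].round(2),s['ee_pos'],s['time_s'])"
```

```text
[-6.360e-01  3.570e-01  1.583e+00 -1.000e-03  1.180e+00  7.880e-01] [-0.001 -0.022 -0.028  0.003  0.016 -0.002] [-6.000e-02 -6.329e+01 -4.532e+01 -1.000e-02 -5.700e-01  0.000e+00] [ 0.5376231  -0.33405216  0.04221816] 2.0
```

move_arm(commands=[{"tx":0,"ty":0,"tz":0,"ax":0,"ay":0,"az":0}])

```text
time_s: 2.1
ee_pos: [0.5386, -0.3348, 0.0443]
ee_rot: [0.997, 0.073, 0.009, 0.008]
wrist_force: [0.0, -0.2, 0.7]
opening: 0.65
```

```bash
python3 e.py 530 -327.5 27.3 8.45;python3 -c "
from rig import manip
s=manip.state();print(s['joint_pos'].round(3),s['qvel'].round(3),s['joint_torque'].round(2),s['ee_pos'],s['time_s'])"
```

```text
t 2.1 pos mm [ 538.63 -334.82   44.26] F [ 0.04 -0.19  0.68] M [ 0.108 -0.043  0.046] open 0.65
dmm [ -8.63   7.32 -16.96] drot deg [0.89 1.09 0.05]
shares t [-0.0432  0.0366 -0.0848] a [0.0049 0.0061 0.0003]
[-6.360e-01  3.550e-01  1.581e+00 -1.000e-03  1.181e+00  7.880e-01] [-0.001 -0.012 -0.013 -0.001  0.007 -0.001] [-2.000e-02 -6.230e+01 -4.423e+01 -1.000e-02 -1.800e-01  0.000e+00] [ 0.53863285 -0.33482404  0.04426432] 2.1
```

move_arm(commands=[{"tx":-0.043,"ty":0.037,"tz":0,"ax":0.0049,"ay":0.0061,"az":0},{"tx":0,"ty":0,"tz":0,"ax":0,"ay":0,"az":0}])

```text
time_s: 2.3
ee_pos: [0.5309, -0.328, 0.0476]
ee_rot: [0.997, 0.073, 0.001, 0.001]
wrist_force: [0.3, -0.5, -0.6]
opening: 0.649
```

```bash
python3 e.py 530 -327.5 27.3 8.45;python3 -c "
from rig import manip
s=manip.state();print(s['joint_pos'].round(3),s['qvel'].round(3),s['joint_torque'].round(2))"
```

```text
t 2.3 pos mm [ 530.87 -327.97   47.56] F [ 0.34 -0.52 -0.55] M [-0.024 -0.045 -0.025] open 0.649
dmm [ -0.87   0.47 -20.26] drot deg [0.07 0.09 0.05]
shares t [-0.0043  0.0023 -0.1013] a [0.0004 0.0005 0.0003]
[-0.636  0.346  1.586 -0.     1.208  0.789] [-0.    -0.011 -0.02  -0.003 -0.022 -0.001] [-5.000e-02 -6.339e+01 -4.545e+01  1.000e-02  2.900e-01  0.000e+00]
```

move_arm(commands=[{"tx":-0.004,"ty":0.002,"tz":-0.035,"ax":0,"ay":0,"az":0},{"tx":0,"ty":0,"tz":-0.035,"ax":0,"ay":0,"az":0},{"tx":0,"ty":0,"tz":-0.03,"ax":0,"ay":0,"az":0},{"tx":0,"ty":0,"tz":0,"ax":0,"ay":0,"az":0}])

```text
time_s: 2.7
ee_pos: [0.5306, -0.3279, 0.0274]
ee_rot: [0.997, 0.073, 0.002, 0.001]
wrist_force: [-0.9, 0.0, -0.2]
opening: 0.652
```

```bash
python3 e.py 530 -327.5 27.3 8.45
```

```text
t 2.7 pos mm [ 530.63 -327.87   27.36] F [-0.94  0.02 -0.2 ] M [ 0.008  0.02  -0.032] open 0.652
dmm [-0.63  0.37 -0.06] drot deg [0.15 0.2  0.03]
shares t [-0.0032  0.0018 -0.0003] a [0.0008 0.0011 0.0002]
```

move_arm(commands=[{"tx":-0.003,"ty":0.002,"tz":0,"ax":0.0008,"ay":0.0011,"az":0},{"tx":0,"ty":0,"tz":0,"ax":0,"ay":0,"az":0},{"tx":0,"ty":0,"tz":0,"ax":0,"ay":0,"az":0},{"tx":0,"ty":0,"tz":0,"ax":0,"ay":0,"az":0},{"tx":0,"ty":0,"tz":0,"ax":0,"ay":0,"az":0}], grip=1)

```text
time_s: 3.2
ee_pos: [0.5297, -0.3273, 0.0267]
ee_rot: [0.997, 0.073, -0.001, -0.0]
wrist_force: [-0.4, -0.5, -0.2]
opening: 0.274
```

```bash
python3 e.py 530 -327.5 27.3 8.45
```

```text
t 3.2 pos mm [ 529.69 -327.3    26.67] F [-0.35 -0.5  -0.18] M [-0.008 -0.028 -0.039] open 0.274
dmm [ 0.31 -0.2   0.63] drot deg [-0.04 -0.07  0.04]
shares t [ 0.0016 -0.001   0.0032] a [-0.0002 -0.0004  0.0002]
```

move_arm(commands=[{"tx":0,"ty":0,"tz":0.04,"ax":0,"ay":0,"az":0},{"tx":0,"ty":0,"tz":0.08,"ax":0,"ay":0,"az":0},{"tx":0,"ty":0,"tz":0.12,"ax":0,"ay":0,"az":0},{"tx":0,"ty":0,"tz":0.12,"ax":0,"ay":0,"az":0},{"tx":0,"ty":0,"tz":0.08,"ax":0,"ay":0,"az":0},{"tx":0,"ty":0,"tz":0,"ax":0,"ay":0,"az":0},{"tx":0,"ty":0,"tz":0,"ax":0,"ay":0,"az":0}])

```text
time_s: 3.9
ee_pos: [0.5295, -0.3271, 0.1238]
ee_rot: [0.997, 0.073, 0.0, 0.0]
wrist_force: [-0.1, 0.2, -1.9]
opening: 0.271
```

```bash
python3 e.py 530 -327.5 110 8.45
python3 - <<'E'
from h import *
from rig import vision
b=vision.grab_frame("scene")[:,:,::-1]
cv2.imwrite("pics/scene2.png",b)
b=cv2.resize(b[110:270,90:260],None,fx=3.5,fy=3.5,interpolation=cv2.INTER_CUBIC)
cv2.imwrite("pics/crop5.png",b)
E
```

```text
t 3.9 pos mm [ 529.54 -327.09  123.82] F [-0.15  0.17 -1.92] M [ 0.014  0.013 -0.001] open 0.271
dmm [  0.46  -0.41 -13.82] drot deg [0.03 0.03 0.03]
shares t [ 0.0023 -0.002  -0.0691] a [0.0002 0.0002 0.0002]
```

View pics/crop5.png

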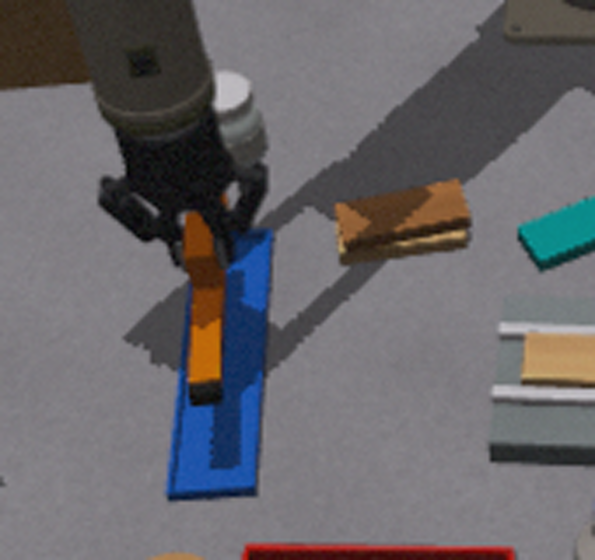

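move_arm(commands=[{"tx":0.0133,"ty":0.03,"tz":0,"ax":0,"ay":0,"az":0.022},{"tx":0.0133,"ty":0.051,"tz":0,"ax":0,"ay":0,"az":0.0443},{"tx":0.0133,"ty":0.051,"tz":0,"ax":0,"ay":0,"az":0.0443},{"tx":0.0133,"ty":0.051,"tz":0,"ax":0,"ay":0,"az":0.0443},{"tx":0.0133,"ty":0.051,"tz":0,"ax":0,"ay":0,"az":0.0443},{"tx":0.0133,"ty":0.051,"tz":0,"ax":0,"ay":0,"az":0.0443},{"tx":0.0133,"ty":0.051,"tz":0,"ax":0,"ay":0,"az":0.0443},{"tx":0.0133,"ty":0.051,"tz":0,"ax":0,"ay":0,"az":0.0443},{"tx":0.0133,"ty":0.051,"tz":0,"ax":0,"ay":0,"az":0.0443},{"tx":0.0133,"ty":0.04,"tz":0,"ax":0,"ay":0,"az":0.0443},{"tx":0,"ty":0.02,"tz":0,"ax":0,"ay":0,"az":0.022},{"tx":0,"ty":0,"tz":0,"ax":0,"ay":0,"az":0}])

```text
time_s: 5.15
ee_pos: [0.5484, -0.2191, 0.1077]
ee_rot: [0.699, 0.715, -0.007, -0.008]
wrist_force: [-0.7, -0.0, -1.6]
opening: 0.274
```

```bash
python3 e.py 556 -225 100 88.2
```

```text
t 5.15 pos mm [ 548.41 -219.14  107.69] F [-0.73 -0.03 -1.64] M [-0.043 -0.018 -0.   ] open 0.274
dmm [ 7.59 -5.86 -7.69] drot deg [-0.09 -1.23 -3.16]
shares t [ 0.0379 -0.0293 -0.0384] a [-0.0005 -0.0068 -0.0175]
```

move_arm(commands=[{"tx":0.0379,"ty":-0.0293,"tz":-0.0384,"ax":-0.0005,"ay":-0.0068,"az":-0.0175},{"tx":0,"ty":0,"tz":0,"ax":0,"ay":0,"az":0}])

```text
time_s: 5.35
ee_pos: [0.5551, -0.2246, 0.098]
ee_rot: [0.72, 0.694, -0.0, -0.001]
wrist_force: [-0.5, 0.2, -1.5]
opening: 0.272
```

```bash
python3 e.py 556 -225 54.7 88.2;  python3 - <<'E'
from h import *
from rig import vision
for n,(y0,y1,x0,x1) in (("top",(120,280,200,380)),("scene",(120,260,170,330))):
    b=vision.grab_frame(n)[:,:,::-1]; cv2.imwrite(f"pics/{n}3.png",b)
    cv2.imwrite(f"pics/{n}3c.png",cv2.resize(b[y0:y1,x0:x1],None,fx=3.6,fy=3.6,interpolation=cv2.INTER_CUBIC))
E
```

```text
t 5.35 pos mm [ 555.12 -224.6    98.04] F [-0.46  0.2  -1.49] M [-0.037  0.027 -0.02 ] open 0.272
dmm [  0.88  -0.4  -43.34] drot deg [-0.07 -0.13  0.28]
shares t [ 0.0044 -0.002  -0.2167] a [-0.0004 -0.0007  0.0016]
```

View pics/top3c.png

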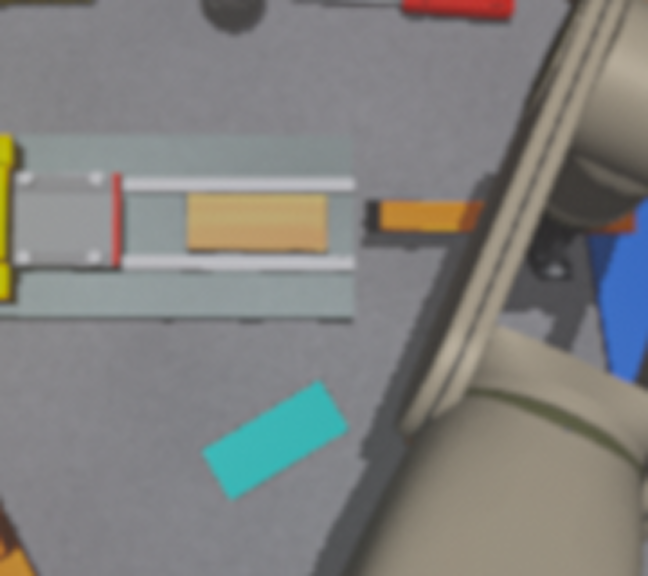

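View pics/scene3c.png

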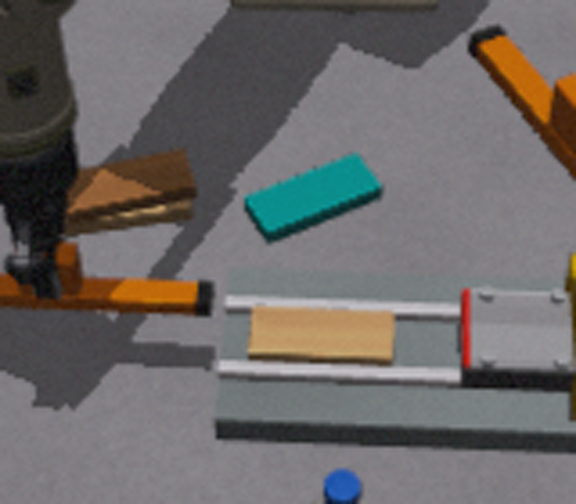

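Run:
```python
from h import *
print(ray("top",[(301.5,179.8)],.091)*1000, ray("top",[(301.5,179.8)],.083)*1000)
print(ray("scene",[(170+212/3.6,120+290/3.6)],.091)*1000, "exp (559.2,-94.7)")
print(proj("top",[[.5592,-.0947,.091]]),proj("scene",[[.5592,-.0947,.091]]))
```

```text
[[557.92537423 -94.33580828  91.        ]] [[559.24764639 -95.08478125  83.        ]]
[[555.35576452 -93.48764215  91.        ]] exp (559.2,-94.7)
[[301.60639736 179.37145115]] [[228.39415498 201.57420597]]
```

move_arm(commands=[{"tx":0.0044,"ty":-0.002,"tz":-0.06,"ax":-0.0004,"ay":-0.0007,"az":0.0016},{"tx":0,"ty":0,"tz":-0.06,"ax":0,"ay":0,"az":0},{"tx":0,"ty":0,"tz":-0.04,"ax":0,"ay":0,"az":0},{"tx":0,"ty":0,"tz":-0.03,"ax":0,"ay":0,"az":0},{"tx":0,"ty":0,"tz":0,"ax":0,"ay":0,"az":0},{"tx":0,"ty":0,"tz":0,"ax":0,"ay":0,"az":0}])

```text
time_s: 6.05
ee_pos: [0.555, -0.2247, 0.0571]
ee_rot: [0.717, 0.697, -0.001, -0.001]
wrist_force: [0.8, 0.6, -1.2]
opening: 0.275
```

```bash
python3 e.py 556 -225 55.7 88.2
```

```text
t 6.05 pos mm [ 555.02 -224.66   57.07] F [ 0.81  0.58 -1.2 ] M [-0.01  -0.033 -0.021] open 0.275
dmm [ 0.98 -0.34 -1.37] drot deg [-0.02 -0.13 -0.21]
shares t [ 0.0049 -0.0017 -0.0069] a [-0.0001 -0.0007 -0.0012]
```

move_arm(commands=[{"tx":0.005,"ty":0.02,"tz":-0.004,"ax":0,"ay":0,"az":-0.0012},{"tx":0.0013,"ty":0.04,"tz":0,"ax":0,"ay":0,"az":0},{"tx":0.0013,"ty":0.04,"tz":0,"ax":0,"ay":0,"az":0},{"tx":0.0013,"ty":0.04,"tz":0,"ax":0,"ay":0,"az":0},{"tx":0.0013,"ty":0.04,"tz":0,"ax":0,"ay":0,"az":0},{"tx":0.0013,"ty":0.04,"tz":0,"ax":0,"ay":0,"az":0},{"tx":0.0013,"ty":0.02,"tz":0,"ax":0,"ay":0,"az":0},{"tx":0,"ty":0,"tz":0,"ax":0,"ay":0,"az":0}])

```text
time_s: 6.85
ee_pos: [0.559, -0.1718, 0.0582]
ee_rot: [0.718, 0.696, -0.0, 0.0]
wrist_force: [-0.2, -0.7, -1.3]
opening: 0.275
```

```bash
python3 e.py 557.4 -177 56 88.2;  python3 - <<'E'
from h import *
from rig import vision
n="top";y0,y1,x0,x1=(130,230,200,380)
b=vision.grab_frame(n)[:,:,::-1]; cv2.imwrite(f"pics/{n}4.png",b)
cv2.imwrite(f"pics/{n}4c.png",cv2.resize(b[y0:y1,x0:x1],None,fx=4,fy=4,interpolation=cv2.INTER_CUBIC))
E
```

```text
t 6.85 pos mm [ 559.05 -171.78   58.2 ] F [-0.22 -0.68 -1.32] M [-0.086  0.043  0.002] open 0.275
dmm [-1.65 -5.22 -2.2 ] drot deg [ 0.04  0.04 -0.05]
shares t [-0.0082 -0.0261 -0.011 ] a [ 0.0002  0.0002 -0.0003]
```

View pics/top4c.png

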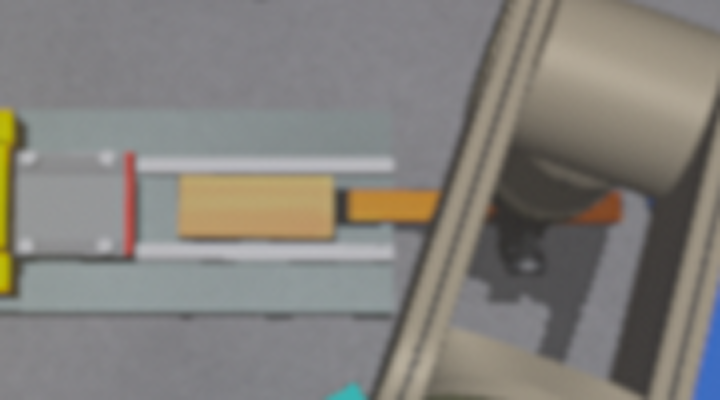

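move_arm(commands=[{"tx":-0.005,"ty":0.02,"tz":-0.01,"ax":0,"ay":0,"az":0},{"tx":0.0013,"ty":0.04,"tz":-0.001,"ax":0,"ay":0,"az":0},{"tx":0.0013,"ty":0.04,"tz":-0.001,"ax":0,"ay":0,"az":0},{"tx":0.0013,"ty":0.04,"tz":-0.001,"ax":0,"ay":0,"az":0},{"tx":0.0013,"ty":0.04,"tz":-0.001,"ax":0,"ay":0,"az":0},{"tx":0.0013,"ty":0.04,"tz":-0.001,"ax":0,"ay":0,"az":0},{"tx":0.0013,"ty":0.04,"tz":-0.001,"ax":0,"ay":0,"az":0},{"tx":0.0013,"ty":0.04,"tz":-0.001,"ax":0,"ay":0,"az":0},{"tx":0.0013,"ty":0.02,"tz":0,"ax":0,"ay":0,"az":0},{"tx":0,"ty":0,"tz":0,"ax":0,"ay":0,"az":0}])

```text
time_s: 7.9
ee_pos: [0.5602, -0.1026, 0.0547]
ee_rot: [0.718, 0.696, -0.0, 0.001]
wrist_force: [-0.1, -0.8, -1.0]
opening: 0.274
```

```bash
python3 e.py 560 -100 56 88.2
```

```text
t 7.9 pos mm [ 560.18 -102.59   54.65] F [-0.1  -0.81 -0.96] M [-0.072 -0.    -0.022] open 0.274
dmm [-0.18  2.59  1.35] drot deg [ 0.06  0.05 -0.03]
shares t [-0.0009  0.013   0.0067] a [ 0.0003  0.0003 -0.0002]
```

move_arm(commands=[{"tx":0,"ty":0.02,"tz":0.006,"ax":0.0003,"ay":0.0003,"az":0},{"tx":0.0013,"ty":0.04,"tz":0,"ax":0,"ay":0,"az":0},{"tx":0.0013,"ty":0.04,"tz":0,"ax":0,"ay":0,"az":0},{"tx":0.0013,"ty":0.04,"tz":0,"ax":0,"ay":0,"az":0},{"tx":0.0013,"ty":0.04,"tz":0,"ax":0,"ay":0,"az":0},{"tx":0.0013,"ty":0.04,"tz":0,"ax":0,"ay":0,"az":0},{"tx":0.0013,"ty":0.03,"tz":0,"ax":0,"ay":0,"az":0},{"tx":0.0006,"ty":0.02,"tz":0,"ax":0,"ay":0,"az":0},{"tx":0,"ty":0,"tz":0,"ax":0,"ay":0,"az":0}])

```text
time_s: 8.8
ee_pos: [0.5618, -0.0437, 0.0559]
ee_rot: [0.718, 0.696, -0.0, -0.0]
wrist_force: [-0.2, -0.4, -1.2]
opening: 0.275
```

```bash
python3 e.py 562 -43 56 88.2
```

```text
t 8.8 pos mm [561.83 -43.68  55.89] F [-0.16 -0.36 -1.17] M [-0.001 -0.041  0.078] open 0.275
dmm [0.17 0.68 0.11] drot deg [-0.01 -0.01 -0.02]
shares t [0.0008 0.0034 0.0005] a [-0.     -0.0001 -0.0001]
```

move_arm(commands=[{"tx":0.0006,"ty":0.02,"tz":0,"ax":0,"ay":0,"az":0},{"tx":0.0006,"ty":0.02,"tz":0,"ax":0,"ay":0,"az":0},{"tx":0.0006,"ty":0.02,"tz":0,"ax":0,"ay":0,"az":0},{"tx":0.0006,"ty":0.02,"tz":0,"ax":0,"ay":0,"az":0},{"tx":0.0006,"ty":0.02,"tz":0,"ax":0,"ay":0,"az":0},{"tx":0.0006,"ty":0.02,"tz":0,"ax":0,"ay":0,"az":0},{"tx":0.0006,"ty":0.02,"tz":0,"ax":0,"ay":0,"az":0},{"tx":0.0006,"ty":0.02,"tz":0,"ax":0,"ay":0,"az":0}])

```text
time_s: 9.6
ee_pos: [0.5639, -0.0185, 0.0576]
ee_rot: [0.719, 0.695, -0.004, 0.005]
wrist_force: [0.1, -5.8, -0.1]
opening: 0.271
```

```bash
python3 e.py 563 -10 56 88.2
```

```text
t 9.6 pos mm [563.92 -18.5   57.6 ] F [ 0.1  -5.8  -0.11] M [-0.969  0.09   0.06 ] open 0.271
dmm [-0.92  8.5  -1.6 ] drot deg [0.71 0.11 0.15]
shares t [-0.0046  0.0425 -0.008 ] a [0.004  0.0006 0.0009]
```

move_arm(commands=[{"tx":-0.003,"ty":0.015,"tz":-0.006,"ax":0.004,"ay":0.0005,"az":0.0009},{"tx":0.0005,"ty":0.015,"tz":0,"ax":0,"ay":0,"az":0},{"tx":0.0005,"ty":0.015,"tz":0,"ax":0,"ay":0,"az":0},{"tx":0.0005,"ty":0.015,"tz":0,"ax":0,"ay":0,"az":0}])

```text
time_s: 10.0
ee_pos: [0.5639, -0.0102, 0.0567]
ee_rot: [0.719, 0.695, -0.002, 0.002]
wrist_force: [0.1, -6.5, -0.1]
opening: 0.279
```

```bash
python3 e.py 563 -10 56 88.2
```

```text
t 10.0 pos mm [563.92 -10.18  56.66] F [ 0.15 -6.48 -0.12] M [-0.973  0.095  0.058] open 0.279
dmm [-0.92  0.18 -0.66] drot deg [0.32 0.05 0.08]
shares t [-0.0046  0.0009 -0.0033] a [0.0018 0.0003 0.0004]
```

move_arm(commands=[{"tx":0.0005,"ty":0.015,"tz":0,"ax":0,"ay":0,"az":0},{"tx":0.0005,"ty":0.015,"tz":0,"ax":0,"ay":0,"az":0},{"tx":0.0005,"ty":0.015,"tz":0,"ax":0,"ay":0,"az":0}])

```text
time_s: 10.3
ee_pos: [0.5646, -0.0045, 0.0573]
ee_rot: [0.719, 0.695, -0.003, 0.004]
wrist_force: [-1.0, -5.8, -0.2]
opening: 0.271
```

```bash
python3 e.py 563 0 56 88.2
```

```text
t 10.3 pos mm [564.57  -4.45  57.3 ] F [-0.97 -5.84 -0.24] M [-0.994  0.228  0.114] open 0.271
dmm [-1.57  4.45 -1.3 ] drot deg [0.61 0.08 0.15]
shares t [-0.0079  0.0223 -0.0065] a [0.0034 0.0004 0.0009]
```

move_arm(commands=[{"tx":-0.006,"ty":0.015,"tz":-0.006,"ax":0.004,"ay":0.0004,"az":0.0009},{"tx":0.0002,"ty":0.015,"tz":-0.001,"ax":0.0005,"ay":0,"az":0},{"tx":0.0002,"ty":0.015,"tz":-0.001,"ax":0.0005,"ay":0,"az":0},{"tx":0.0002,"ty":0.015,"tz":-0.001,"ax":0.0005,"ay":0,"az":0}])

```text
time_s: 10.7
ee_pos: [0.5639, 0.0039, 0.0558]
ee_rot: [0.719, 0.695, 0.001, -0.0]
wrist_force: [-0.5, -4.8, -0.2]
opening: 0.272
```

```bash
python3 e.py 563 8 56 88.2
```

```text
t 10.7 pos mm [563.9    3.91  55.77] F [-0.54 -4.82 -0.24] M [-1.086  0.13   0.075] open 0.272
dmm [-0.9   4.09  0.23] drot deg [-0.09  0.05  0.11]
shares t [-0.0045  0.0205  0.0011] a [-0.0005  0.0003  0.0006]
```

move_arm(commands=[{"tx":-0.003,"ty":0.015,"tz":0,"ax":0.0005,"ay":0.0003,"az":0.0006},{"tx":0.0002,"ty":0.015,"tz":0,"ax":0.0005,"ay":0,"az":0}])

```text
time_s: 10.9
ee_pos: [0.5636, 0.0081, 0.0559]
ee_rot: [0.719, 0.696, 0.001, -0.001]
wrist_force: [-0.1, -4.5, -3.2]
opening: 0.272
```

```bash
python3 e.py 563.2 8 56 88.2
```

```text
t 10.9 pos mm [563.65   8.05  55.92] F [-0.15 -4.5  -3.16] M [-1.047 -0.027 -0.   ] open 0.272
dmm [-0.45 -0.05  0.08] drot deg [-0.12  0.03  0.07]
shares t [-0.0022 -0.0003  0.0004] a [-0.0007  0.0001  0.0004]
```

move_arm(commands=[{"tx":0,"ty":0.015,"tz":0,"ax":0.0005,"ay":0,"az":0},{"tx":0,"ty":0.015,"tz":0,"ax":0.0005,"ay":0,"az":0}])

```text
time_s: 11.1
ee_pos: [0.5636, 0.0124, 0.0558]
ee_rot: [0.719, 0.695, 0.001, -0.001]
wrist_force: [-0.3, -6.0, -1.0]
opening: 0.271
```

```bash
python3 e.py 563.3 12 56 88.2
```

```text
t 11.1 pos mm [563.59  12.36  55.81] F [-0.31 -6.01 -1.04] M [-1.07   0.015  0.008] open 0.271
dmm [-0.29 -0.36  0.19] drot deg [-0.15  0.01  0.12]
shares t [-0.0015 -0.0018  0.0009] a [-0.0008  0.0001  0.0007]
```

move_arm(commands=[{"tx":0,"ty":0.015,"tz":0,"ax":0,"ay":0,"az":0.0006},{"tx":0.0002,"ty":0.015,"tz":0,"ax":0.0003,"ay":0,"az":0}])

```text
time_s: 11.3
ee_pos: [0.5638, 0.0165, 0.0559]
ee_rot: [0.719, 0.695, 0.0, -0.0]
wrist_force: [0.4, -4.9, -0.6]
opening: 0.271
```

```bash
python3 e.py 563.4 16 56 88.2
```

```text
t 11.3 pos mm [563.78  16.49  55.9 ] F [ 0.37 -4.87 -0.64] M [-1.047  0.079  0.038] open 0.271
dmm [-0.38 -0.49  0.1 ] drot deg [-0.05  0.02  0.07]
shares t [-0.0019 -0.0024  0.0005] a [-0.0003  0.0001  0.0004]
```

move_arm(commands=[{"tx":0.0004,"ty":0.015,"tz":0,"ax":0.0003,"ay":0,"az":0},{"tx":0.0004,"ty":0.015,"tz":0,"ax":0.0003,"ay":0,"az":0}])

```text
time_s: 11.5
ee_pos: [0.564, 0.0206, 0.0561]
ee_rot: [0.719, 0.695, 0.0, 0.0]
wrist_force: [-0.4, -6.5, -0.1]
opening: 0.278
```

```bash
python3 e.py 563.7 20 56 88.2
```

```text
t 11.5 pos mm [564.03  20.61  56.07] F [-0.38 -6.51 -0.09] M [-1.054  0.101  0.059] open 0.278
dmm [-0.33 -0.61 -0.07] drot deg [0.01 0.02 0.12]
shares t [-0.0017 -0.0031 -0.0004] a [0.     0.0001 0.0007]
```

move_arm(commands=[{"tx":0.0004,"ty":0.015,"tz":0,"ax":0.0003,"ay":0,"az":0.0005},{"tx":0.0004,"ty":0.015,"tz":0,"ax":0.0003,"ay":0,"az":0}])

```text
time_s: 11.7
ee_pos: [0.5643, 0.0247, 0.0562]
ee_rot: [0.719, 0.695, -0.0, 0.001]
wrist_force: [-1.2, -5.6, -1.9]
opening: 0.271
```

```bash
python3 e.py 563.8 24 56 88.2
```

```text
t 11.7 pos mm [564.27  24.74  56.17] F [-1.2  -5.58 -1.9 ] M [-1.017  0.135  0.093] open 0.271
dmm [-0.47 -0.74 -0.17] drot deg [0.06 0.02 0.09]
shares t [-0.0023 -0.0037 -0.0008] a [0.0003 0.0001 0.0005]
```

move_arm(commands=[{"tx":0.0004,"ty":0.015,"tz":0,"ax":0.0003,"ay":0,"az":0.0003}])

```text
time_s: 11.8
ee_pos: [0.5644, 0.0268, 0.0562]
ee_rot: [0.718, 0.696, -0.0, 0.001]
wrist_force: [0.2, -6.6, -1.0]
opening: 0.276
```

```bash
python3 e.py 563.9 26 56 88.2
```

```text
t 11.8 pos mm [564.39  26.8   56.23] F [ 0.19 -6.6  -1.03] M [-1.005e+00 -3.900e-02 -1.000e-03] open 0.276
dmm [-0.49 -0.8  -0.23] drot deg [0.09 0.02 0.06]
shares t [-0.0025 -0.004  -0.0011] a [0.0005 0.0001 0.0003]
```

move_arm(commands=[{"tx":-0.001,"ty":0.015,"tz":-0.001,"ax":0.0005,"ay":0,"az":0.0003},{"tx":0.0002,"ty":0.015,"tz":0,"ax":0.0004,"ay":0,"az":0}])

```text
time_s: 12.0
ee_pos: [0.5646, 0.0304, 0.0564]
ee_rot: [0.718, 0.696, -0.001, 0.001]
wrist_force: [0.1, -9.3, 1.1]
opening: 0.274
```

```bash
python3 e.py 564 30 56 88.2
```

```text
t 12.0 pos mm [564.6   30.39  56.37] F [ 0.13 -9.27  1.08] M [-1.611  0.052  0.054] open 0.274
dmm [-0.6  -0.39 -0.37] drot deg [0.14 0.05 0.06]
shares t [-0.003  -0.002  -0.0018] a [0.0008 0.0003 0.0003]
```

move_arm(commands=[{"tx":0.0004,"ty":0.015,"tz":0,"ax":0.0004,"ay":0,"az":0.0003}])

```text
time_s: 12.1
ee_pos: [0.5648, 0.0316, 0.0566]
ee_rot: [0.718, 0.696, -0.001, 0.002]
wrist_force: [-0.4, -10.3, 0.2]
opening: 0.274
```

```bash
python3 e.py 564 32 56 88.2
```

```text
t 12.1 pos mm [564.84  31.59  56.57] F [ -0.36 -10.31   0.23] M [-1.877  0.15   0.059] open 0.274
dmm [-0.84  0.41 -0.57] drot deg [0.23 0.06 0.03]
shares t [-0.0042  0.0021 -0.0028] a [0.0013 0.0004 0.0002]
```

move_arm(commands=[{"tx":-0.002,"ty":0.016,"tz":-0.002,"ax":0.0013,"ay":0.0003,"az":0.0002}])

```text
time_s: 12.2
ee_pos: [0.5648, 0.0326, 0.0566]
ee_rot: [0.718, 0.696, -0.001, 0.001]
wrist_force: [0.2, -13.7, 0.5]
opening: 0.273
```

```bash
python3 e.py 564 32 56 88.2
```

```text
t 12.2 pos mm [564.84  32.64  56.55] F [  0.17 -13.68   0.49] M [-2.165 -0.033 -0.024] open 0.273
dmm [-0.84 -0.64 -0.55] drot deg [0.19 0.05 0.03]
shares t [-0.0042 -0.0032 -0.0028] a [0.0011 0.0003 0.0002]
```

move_arm(commands=[{"tx":-0.002,"ty":-0.02,"tz":-0.001,"ax":0,"ay":0,"az":0},{"tx":-0.0013,"ty":-0.03,"tz":0,"ax":0,"ay":0,"az":0},{"tx":-0.0013,"ty":-0.04,"tz":0,"ax":0,"ay":0,"az":0},{"tx":-0.0013,"ty":-0.04,"tz":0,"ax":0,"ay":0,"az":0},{"tx":-0.0013,"ty":-0.04,"tz":0,"ax":0,"ay":0,"az":0},{"tx":-0.0013,"ty":-0.04,"tz":0,"ax":0,"ay":0,"az":0}])

```text
time_s: 12.8
ee_pos: [0.5627, -0.0113, 0.0561]
ee_rot: [0.718, 0.696, -0.0, 0.001]
wrist_force: [-0.6, -0.3, -1.1]
opening: 0.272
```

```bash
python3 e.py 561 -60 56 88.2
```

```text
t 12.8 pos mm [562.75 -11.34  56.12] F [-0.62 -0.28 -1.11] M [-0.045 -0.001  0.016] open 0.272
dmm [ -1.75 -48.66  -0.12] drot deg [0.09 0.02 0.01]
shares t [-0.0087 -0.2433 -0.0006] a [0.0005 0.0001 0.    ]
```

move_arm(commands=[{"tx":-0.0015,"ty":-0.05,"tz":0,"ax":0,"ay":0,"az":0},{"tx":-0.0015,"ty":-0.06,"tz":0,"ax":0,"ay":0,"az":0},{"tx":-0.0015,"ty":-0.06,"tz":0,"ax":0,"ay":0,"az":0},{"tx":-0.0015,"ty":-0.06,"tz":0,"ax":0,"ay":0,"az":0},{"tx":-0.0015,"ty":-0.06,"tz":0.01,"ax":0,"ay":0,"az":0},{"tx":-0.0015,"ty":-0.03,"tz":0.04,"ax":0,"ay":0,"az":0},{"tx":0,"ty":0,"tz":0.08,"ax":0,"ay":0,"az":0},{"tx":0,"ty":0,"tz":0.08,"ax":0,"ay":0,"az":0},{"tx":0,"ty":0,"tz":0.04,"ax":0,"ay":0,"az":0},{"tx":0,"ty":0,"tz":0,"ax":0,"ay":0,"az":0}])

```text
time_s: 13.8
ee_pos: [0.5602, -0.0848, 0.1096]
ee_rot: [0.719, 0.695, -0.0, 0.001]
wrist_force: [-0.3, -0.4, -1.7]
opening: 0.273
```

```bash
python3 e.py 561 -80 110 88.2
python3 - <<'E'
from h import *
from rig import vision
for n,(y0,y1,x0,x1) in (("top",(120,280,150,350)),("scene",(120,260,200,400))):
    b=vision.grab_frame(n)[:,:,::-1]; cv2.imwrite(f"pics/{n}5.png",b)
    cv2.imwrite(f"pics/{n}5c.png",cv2.resize(b[y0:y1,x0:x1],None,fx=3.6,fy=3.6,interpolation=cv2.INTER_CUBIC))
E
```

```text
t 13.8 pos mm [560.21 -84.79 109.56] F [-0.29 -0.35 -1.7 ] M [-0.067 -0.037  0.005] open 0.273
dmm [0.79 4.79 0.44] drot deg [0.1  0.02 0.22]
shares t [0.0039 0.024  0.0022] a [0.0005 0.0001 0.0012]
```

View pics/top5c.png

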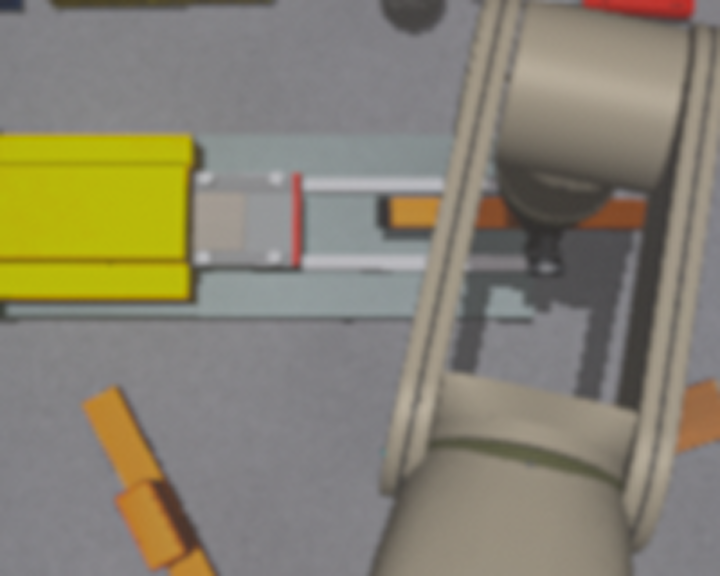

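View pics/scene5c.png

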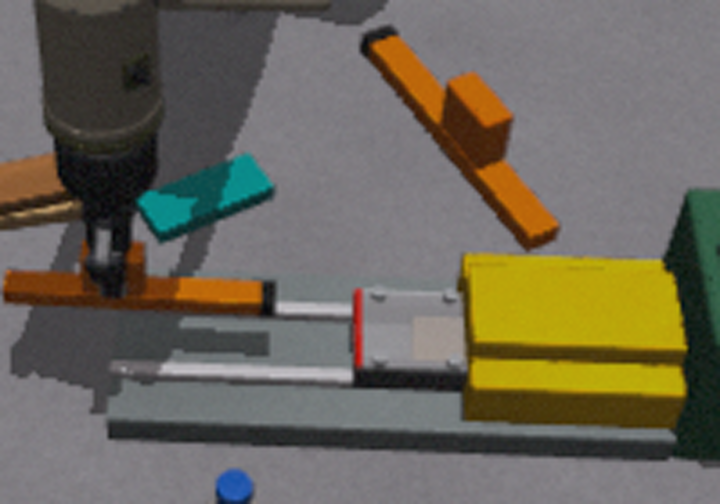

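The cleat shows through the clear plate, with its tail at top px ≈(218,181). I'll check that position, then take the stick back to the tray.

Run:
```python
from h import *
print("tail top",ray("top",[(150+245/3.6,120+221/3.6)],.048)*1000)
print("tail scene",ray("scene",[(200+413/3.6,120+338/3.6)],.048)*1000)
```

```text
tail top [[567.15849197 158.61478427  48.        ]]
tail scene [[567.24176092 161.54342763  48.        ]]
```

move_arm(commands=[{"tx":0,"ty":-0.06,"tz":0.03,"ax":0,"ay":0,"az":0},{"tx":-0.003,"ty":-0.12,"tz":0.03,"ax":0,"ay":0,"az":0},{"tx":-0.003,"ty":-0.15,"tz":0,"ax":0,"ay":0,"az":0},{"tx":-0.003,"ty":-0.15,"tz":0,"ax":0,"ay":0,"az":0},{"tx":-0.003,"ty":-0.12,"tz":0,"ax":0,"ay":0,"az":0},{"tx":-0.003,"ty":-0.06,"tz":0,"ax":0,"ay":0,"az":0},{"tx":0,"ty":0,"tz":0,"ax":0,"ay":0,"az":0}])

```text
time_s: 14.6
ee_pos: [0.5527, -0.2229, 0.1169]
ee_rot: [0.718, 0.696, -0.003, -0.003]
wrist_force: [-0.4, 1.3, -1.5]
opening: 0.272
```

```bash
python3 e.py 530 -327.5 115 8.45
```

```text
t 14.6 pos mm [ 552.7  -222.9   116.89] F [-0.36  1.25 -1.48] M [0.008 0.048 0.007] open 0.272
dmm [ -22.7  -104.6    -1.89] drot deg [ -0.37  -0.39 -79.73]
shares t [-0.1135 -0.523  -0.0094] a [-0.002  -0.0022 -0.443 ]
```

move_arm(commands=[{"tx":-0.01,"ty":-0.03,"tz":0,"ax":-0.001,"ay":-0.001,"az":-0.022},{"tx":-0.017,"ty":-0.055,"tz":0,"ax":0,"ay":0,"az":-0.044},{"tx":-0.017,"ty":-0.055,"tz":0,"ax":0,"ay":0,"az":-0.044},{"tx":-0.017,"ty":-0.055,"tz":0,"ax":0,"ay":0,"az":-0.044},{"tx":-0.017,"ty":-0.055,"tz":0,"ax":0,"ay":0,"az":-0.044},{"tx":-0.017,"ty":-0.055,"tz":0,"ax":0,"ay":0,"az":-0.044},{"tx":-0.017,"ty":-0.055,"tz":0,"ax":0,"ay":0,"az":-0.044},{"tx":-0.017,"ty":-0.055,"tz":0,"ax":0,"ay":0,"az":-0.044},{"tx":-0.017,"ty":-0.055,"tz":0,"ax":0,"ay":0,"az":-0.044},{"tx":-0.017,"ty":-0.055,"tz":0,"ax":0,"ay":0,"az":-0.044},{"tx":-0.01,"ty":-0.03,"tz":0,"ax":0,"ay":0,"az":-0.03},{"tx":0,"ty":0,"tz":0,"ax":0,"ay":0,"az":0},{"tx":0,"ty":0,"tz":0,"ax":0,"ay":0,"az":0}])

```text
time_s: 15.9
ee_pos: [0.5171, -0.3224, 0.1122]
ee_rot: [0.999, 0.043, -0.001, -0.009]
wrist_force: [0.5, -0.4, -1.4]
opening: 0.274
```

```bash
python3 e.py 518 -333 60 5.8
```

```text
t 15.9 pos mm [ 517.06 -322.41  112.17] F [ 0.45 -0.42 -1.37] M [-0.041  0.06  -0.01 ] open 0.274
dmm [  0.94 -10.59 -52.17] drot deg [-1.   -0.18  0.81]
shares t [ 0.0047 -0.053  -0.2609] a [-0.0055 -0.001   0.0045]
```

move_arm(commands=[{"tx":0.0047,"ty":-0.053,"tz":-0.03,"ax":-0.0055,"ay":-0.001,"az":0.0045},{"tx":0,"ty":0,"tz":-0.07,"ax":0,"ay":0,"az":0},{"tx":0,"ty":0,"tz":-0.07,"ax":0,"ay":0,"az":0},{"tx":0,"ty":0,"tz":-0.05,"ax":0,"ay":0,"az":0},{"tx":0,"ty":0,"tz":-0.02,"ax":0,"ay":0,"az":0},{"tx":0,"ty":0,"tz":0,"ax":0,"ay":0,"az":0}])

```text
time_s: 16.5
ee_pos: [0.5176, -0.3305, 0.0575]
ee_rot: [0.998, 0.056, -0.001, -0.001]
wrist_force: [0.7, 0.5, -1.1]
opening: 0.277
```

```bash
python3 e.py 518 -333 27 5.8
python3 - <<'E'
from h import *
from rig import vision
b=vision.grab_frame("scene")[:,:,::-1]
cv2.imwrite("pics/scene6.png",b)
b=cv2.resize(b[110:270,90:260],None,fx=3.5,fy=3.5,interpolation=cv2.INTER_CUBIC)
cv2.imwrite("pics/crop6.png",b)
E
```

```text
t 16.5 pos mm [ 517.55 -330.53   57.55] F [ 0.69  0.51 -1.09] M [ 0.001  0.001 -0.033] open 0.277
dmm [  0.45  -2.47 -30.55] drot deg [-0.08 -0.15 -0.57]
shares t [ 0.0022 -0.0123 -0.1527] a [-0.0004 -0.0008 -0.0032]
```

View pics/crop6.png

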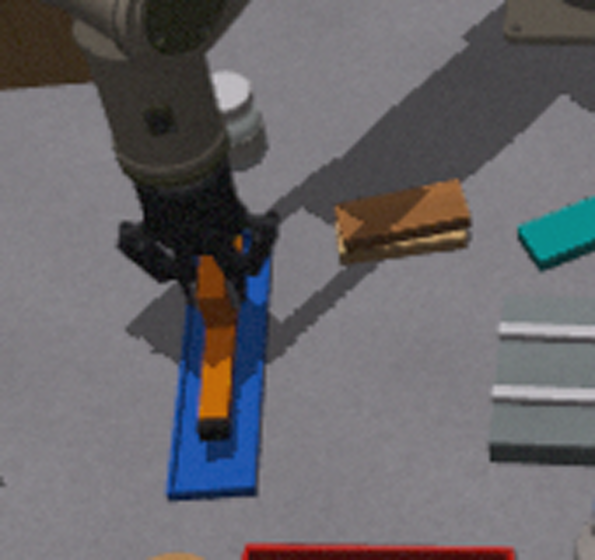

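move_arm(commands=[{"tx":0.0022,"ty":-0.012,"tz":-0.04,"ax":-0.0004,"ay":-0.0008,"az":-0.0032},{"tx":0,"ty":0,"tz":-0.04,"ax":0,"ay":0,"az":0},{"tx":0,"ty":0,"tz":-0.03,"ax":0,"ay":0,"az":0},{"tx":0,"ty":0,"tz":-0.02,"ax":0,"ay":0,"az":0},{"tx":0,"ty":0,"tz":0,"ax":0,"ay":0,"az":0},{"tx":0,"ty":0,"tz":0,"ax":0,"ay":0,"az":0}])

```text
time_s: 17.15
ee_pos: [0.5189, -0.334, 0.0309]
ee_rot: [0.999, 0.05, 0.001, 0.001]
wrist_force: [0.2, -0.3, -0.5]
opening: 0.276
```

```bash
python3 e.py 518 -333 26.7 5.8
```

```text
t 17.15 pos mm [ 518.86 -333.99   30.85] F [ 0.21 -0.34 -0.5 ] M [0.033 0.025 0.007] open 0.276
dmm [-0.86  0.99 -4.15] drot deg [0.08 0.13 0.07]
shares t [-0.0043  0.0049 -0.0208] a [0.0005 0.0007 0.0004]
```

move_arm(commands=[{"tx":-0.002,"ty":0.003,"tz":-0.01,"ax":0.0005,"ay":0.0007,"az":0},{"tx":0,"ty":0,"tz":-0.008,"ax":0,"ay":0,"az":0},{"tx":0,"ty":0,"tz":0,"ax":0,"ay":0,"az":0}])

```text
time_s: 17.45
ee_pos: [0.5189, -0.3336, 0.0277]
ee_rot: [0.999, 0.05, 0.0, 0.0]
wrist_force: [-0.2, 0.1, -2.0]
opening: 0.274
```

```bash
python3 e.py 518 -333 26.7 5.8
```

```text
t 17.45 pos mm [ 518.87 -333.61   27.72] F [-0.15  0.08 -2.  ] M [-0.003  0.035  0.039] open 0.274
dmm [-0.87  0.61 -1.02] drot deg [0.02 0.04 0.07]
shares t [-0.0043  0.0031 -0.0051] a [0.0001 0.0002 0.0004]
```

move_arm(commands=[{"tx":0,"ty":0,"tz":-0.005,"ax":0,"ay":0,"az":0},{"tx":0,"ty":0,"tz":-0.003,"ax":0,"ay":0,"az":0}])

```text
time_s: 17.65
ee_pos: [0.5191, -0.3338, 0.0267]
ee_rot: [0.999, 0.05, 0.001, 0.0]
wrist_force: [-2.1, 1.5, 4.5]
opening: 0.273
```

```bash
python3 e.py 518 -333 26.7 5.8
```

```text
t 17.65 pos mm [ 519.13 -333.76   26.72] F [-2.06  1.46  4.45] M [ 0.377  0.593 -0.038] open 0.273
dmm [-1.13  0.76 -0.02] drot deg [0.04 0.07 0.06]
shares t [-0.0057  0.0038 -0.0001] a [0.0002 0.0004 0.0003]
```

move_arm(commands=[{"tx":0,"ty":0,"tz":0,"ax":0,"ay":0,"az":0},{"tx":0,"ty":0,"tz":0,"ax":0,"ay":0,"az":0},{"tx":0,"ty":0,"tz":0,"ax":0,"ay":0,"az":0},{"tx":0,"ty":0,"tz":0,"ax":0,"ay":0,"az":0},{"tx":0,"ty":0,"tz":0.05,"ax":0,"ay":0,"az":0},{"tx":0,"ty":0,"tz":0.1,"ax":0,"ay":0,"az":0},{"tx":0,"ty":0,"tz":0.15,"ax":0,"ay":0,"az":0},{"tx":0,"ty":0,"tz":0.15,"ax":0,"ay":0,"az":0},{"tx":0,"ty":0,"tz":0.15,"ax":0,"ay":0,"az":0},{"tx":0,"ty":0,"tz":0.15,"ax":0,"ay":0,"az":0},{"tx":0,"ty":0,"tz":0.05,"ax":0,"ay":0,"az":0}], grip=0.35)

```text
time_s: 18.75
ee_pos: [0.5173, -0.3324, 0.1948]
ee_rot: [0.999, 0.05, -0.0, -0.0]
wrist_force: [0.5, -0.3, 0.1]
opening: 0.647
```

```bash
python3 e.py 350 -420 230 5.8
```

```text
t 18.75 pos mm [ 517.35 -332.43  194.76] F [ 0.54 -0.27  0.06] M [-0.063 -0.019 -0.02 ] open 0.647
dmm [-167.35  -87.57   35.24] drot deg [-0.02 -0.01  0.07]
shares t [-0.8367 -0.4378  0.1762] a [-0.0001 -0.0001  0.0004]
```

Released. Moving the arm out of the way toward the start side so both cameras can see.

move_arm(commands=[{"tx":-0.08,"ty":-0.06,"tz":0.1,"ax":0,"ay":0,"az":0},{"tx":-0.14,"ty":-0.1,"tz":0.05,"ax":0,"ay":0,"az":0},{"tx":-0.14,"ty":-0.1,"tz":0,"ax":0,"ay":0,"az":0},{"tx":-0.14,"ty":-0.1,"tz":0,"ax":0,"ay":0,"az":0},{"tx":-0.14,"ty":-0.1,"tz":0,"ax":0,"ay":0,"az":0},{"tx":-0.12,"ty":-0.1,"tz":0,"ax":0,"ay":0,"az":0},{"tx":-0.1,"ty":-0.08,"tz":0,"ax":0,"ay":0,"az":0},{"tx":0,"ty":0,"tz":0,"ax":0,"ay":0,"az":0},{"tx":0,"ty":0,"tz":0,"ax":0,"ay":0,"az":0}])

```text
time_s: 19.65
ee_pos: [0.3392, -0.4632, 0.2283]
ee_rot: [0.999, 0.051, 0.002, 0.001]
wrist_force: [0.1, 0.5, 0.2]
opening: 0.648
```

```bash
python3 e.py 350 -420 230 5.8
python3 - <<'E'
from h import *
from rig import vision
for n in ("top","scene"):
    b=vision.grab_frame(n)[:,:,::-1]; cv2.imwrite(f"pics/{n}7.png",b)
    a=cv2.imread(f"pics/{n}0.png"); d=cv2.absdiff(a,b).max(2); cv2.imwrite(f"pics/{n}7d.png",np.hstack([b[:,:],cv2.merge([np.clip(d*3,0,255)]*3)])[::1,::1][:, :])
t=cv2.imread("pics/top7.png");s=cv2.imread("pics/scene7.png")
a=cv2.resize(t[140:240,340:410],None,fx=5.5,fy=5.5,interpolation=cv2.INTER_CUBIC)
b=cv2.resize(s[170:255,125:185],None,fx=6.47,fy=6.47,interpolation=cv2.INTER_CUBIC)
cv2.imwrite("pics/crop7.png",np.hstack([a[:549],b[:549]]))
a=cv2.resize(t[150:210,190:310],None,fx=6,fy=6,interpolation=cv2.INTER_CUBIC); cv2.imwrite("pics/crop8.png",a)
# tail edge subpixel profile
print("top row",t[180,205:235].tolist())
E
```

```text
t 19.65 pos mm [ 339.2  -463.23  228.34] F [0.15 0.45 0.17] M [-0.009  0.007 -0.027] open 0.648
dmm [10.8  43.23  1.66] drot deg [ 0.12  0.18 -0.07]
shares t [0.054  0.2162 0.0083] a [ 0.0007  0.001  -0.0004]
top row [[146, 155, 162], [148, 156, 164], [147, 156, 163], [147, 156, 163], [147, 155, 163], [147, 156, 163], [147, 156, 163], [148, 156, 163], [147, 155, 162], [147, 156, 163], [147, 155, 162], [146, 154, 160], [145, 150, 155], [148, 150, 151], [151, 151, 150], [153, 152, 150], [154, 153, 151], [153, 152, 149], [154, 152, 150], [154, 152, 150], [153, 152, 149], [154, 152, 150], [154, 152, 151], [154, 152, 149], [155, 153, 150], [144, 143, 159], [110, 112, 178], [77, 82, 176], [76, 79, 135], [103, 105, 108]]
```

View pics/top7.png

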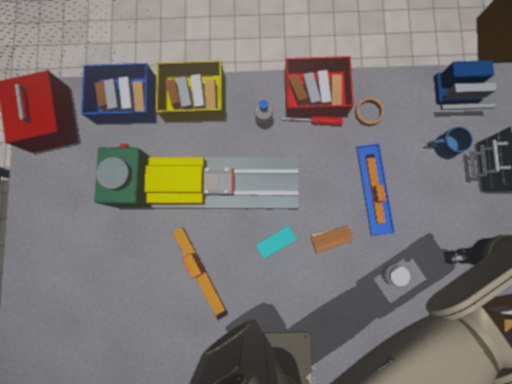

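View pics/scene7.png

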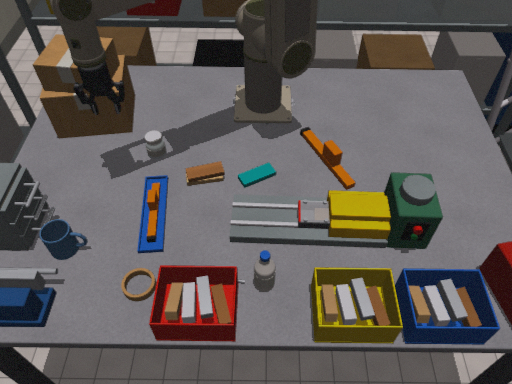

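View pics/crop7.png

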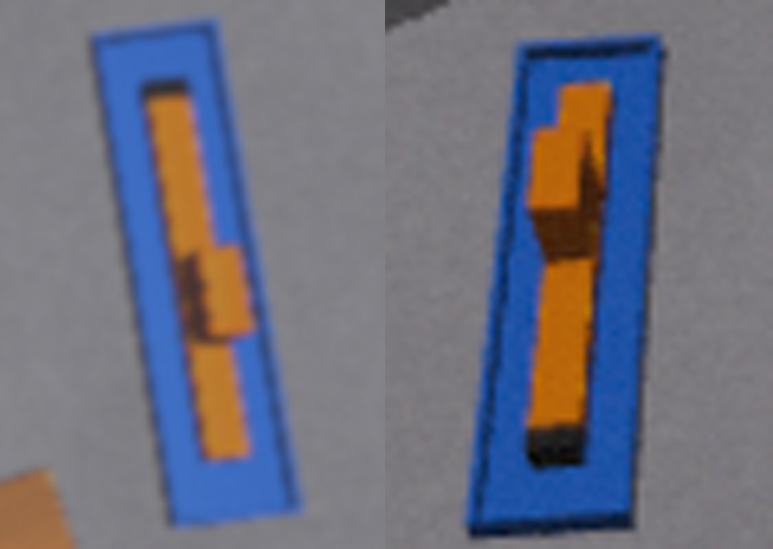

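View pics/crop8.png

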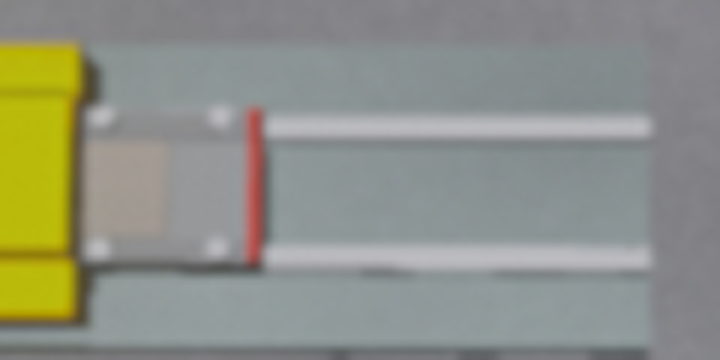

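Run:
```python
from h import *
t=cv2.imread("pics/top4.png"); print(t[180,276:290].tolist())
for u in (282.8,283.3,283.8): print(u,ray("top",[(u,181)],.048)[0]*1000)
for u in (217,217.3,217.6): print(u,ray("top",[(u,181)],.048)[0]*1000)
```

```text
[[110, 163, 185], [111, 162, 186], [111, 162, 185], [111, 162, 186], [111, 161, 186], [112, 163, 187], [107, 153, 173], [85, 116, 128], [64, 74, 78], [56, 57, 59], [57, 75, 92], [57, 106, 142], [56, 128, 176], [55, 135, 187]]
282.8 [562.87964543 -40.89070713  48.        ]
283.3 [562.8373815  -42.42515255  48.        ]
283.8 [562.79512018 -43.95950343  48.        ]
217 [568.46438953 161.87051637  48.        ]
217.3 [568.438824   160.94232742  48.        ]
217.6 [568.41325942 160.01417291  48.        ]
```

The stick lies flat and level in its tray: in the top view the nose is at (370,156) and the handle at (381,193). The cleat's tail shows through the clear plate at px 217.3, which puts it at y≈161 mm. First contact with the stop was at about 158.3 mm, so the stop is still compressed. The bystanders are at the same pixels as in the first pictures. Handing in.

```bash
python3 -c "
from rig import manip
print(manip.finish_job())"
```

```text
the job is handed in; nothing more can be done
None
```

I took the smaller orange stick from the blue tray, pushed the cleat in under the guard until it bore on the stop, and laid the stick back in its tray. I handed the job in at about 20 s on the robot's clock; no verdict was reported.

- **Drag and stop:** past the shoe the cleat dragged steadily at about 5.7 N. The stop was felt at about 165 mm beyond the mouth.
- **Pressing force:** I pressed to about 6.2 N over the drag by the wrist moment, and about 6.5 N by the 4.3 mm of travel. The last single force reading was noisier and suggested about 8 N. All three are under the 12 N limit.
- **Cleat after release:** the top view put its tail about 2.6 mm past the point of first contact, so roughly 4 N remains on the stop. That is good to about ±1 mm, with an earlier, coarser look reading 158.6 mm (top) and 161.5 mm (scene) against 158.3 mm at contact. I did not measure the remaining force directly.
- **Stick:** it lies flat inside the tray, about parallel to its sides and clear of the walls.
- **Bystanders:** comparing by eye, they, the turquoise look-alike and the larger stick are where they were in the first pictures.
- **Robot:** the gripper is empty and clear of everything.

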